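# Hold the milk pitcher on the rinser

### The job

Pick up the green milk pitcher that stands upside down on the drying mat, turn it so that its handle fits the gap in the rinser's guard, and lower it mouth-down onto the black sprung star. Gently press the star half way down with the pitcher, 8 mm of its 16 mm travel (never down to its stop), keep it there for three seconds and finish still gripping the pitcher and holding the star pressed. Keep the pitcher upright in its mouth-down position and leave the paper cups, the sauce jar and the blue cup where they are.

Things in the scene. Friction and masses are not known exactly. Their poses are not given: they have to be found in the camera images.
- pitcher: Loose green milk pitcher, mouth-down, 88 mm tall, 0.15 to 0.31 kg. Origin: centre of its mouth rim (lowest plane, 60 mm diameter); z up. Plain cylinder of 62 mm diameter from 38 to 88 mm above the rim (closed top): grip it there from above, fingers closing along its y. Loop handle, 10 mm bar, along its +x: reaches 65 mm from the axis, 15 to 71 mm above the rim. Small lip at -x, to 37 mm.
- pitcher_handle (a point): Middle of the pitcher's handle grip: 59 mm along the pitcher's +x from its axis, 40 mm above its rim.
- mat: Fixed black rubber drying mat, 170 x 170 x 6 mm, that the pitcher stands on. Origin: centre of its underside, on the counter.
- rinser: Fixed rinser: steel pan, 160 mm diameter, 22 mm high, with a round white guard wall, inside diameter 103, outside 109 mm, top 75 mm above the counter. One gap in the guard at its +x, 33 mm clear between two orange posts, lets the handle in: the pitcher's +x must point along the rinser's +x, else the handle lands on the wall. Origin: centre of the underside; z up.
- star_top (a point): Centre of the top face of the black six-armed star inside the guard (80 mm across), on the rinser's axis; 50 mm above the counter when up. It moves down with the star. The pitcher's rim rests on the arms.
- star (a joint): Downward travel of the sprung star in m: 0 up (as found), 0.016 at its stop. It starts to move at about 5 N and needs about 9 N at 8 mm and 13 N at the stop (500 N/m); it springs back when let go. The pitcher's own weight does not move it.
- cups: Bystander: short stack of white paper cups, 77 mm diameter, 115 mm tall, loose. Origin: centre of its underside.
- sauce: Bystander: red jar of sauce with a white cap, 66 mm diameter, 120 mm tall, loose. Origin: centre of its underside.
- mug: Bystander: blue ceramic cup without handle, 68 mm diameter, 75 mm tall, loose. Origin: centre of its underside.
Things that resemble listed ones, but are neither listed nor needed, are in the scene too. Of the things that look like the rinser, the smaller one is meant.

How it is judged:
On the way, in this order (a step that is already met when the one before it is completed fails the run):
1. the pitcher is lifted clear of the mat in the gripper (z of pitcher in the frame of mat above 0.04 m and contact force between the fingers and pitcher above 1 N), for 0.2 s.
2. the gripped pitcher, handle in the guard's gap, keeps the star pressed 5 to 11 mm down for 2.5 s (value of joint star between 0.005 and 0.011 m and horizontal distance between pitcher and star_top below 0.01 m and z of pitcher in the frame of star_top between -0.004 and 0.004 m and angle between pitcher's own z axis and vertical below 0.15 rad and x of pitcher_handle in the frame of rinser above 0.045 m and y of pitcher_handle in the frame of rinser between -0.02 and 0.02 m and contact force between the fingers and pitcher above 2 N), for 2.5 s.
At the end, for the whole second after the job is handed in: Gripper still holds the pitcher (over 2 N), at rest, upright within 0.15 rad, rim on the star (4 mm) and centred within 10 mm, handle within 20 mm of the guard gap's middle line, star pressed 5 to 11 mm; bystanders within 30 mm of their start (all of step 2 and linear speed of pitcher below 0.02 m/s and distance of each of cups, sauce, mug from where it was at the start of the episode below 0.03 m); the arm keeps its last pose, push and grip.
It fails at once if the star is pushed down to its stop (over 14.5 mm) (value of joint star above 0.0145 m).
It fails at once if the pitcher is tipped over (more than 0.6 rad) (angle between pitcher's own z axis and vertical above 0.6 rad).
It fails at once if the stack of paper cups is knocked away (over 30 mm) or tipped (distance of cups from where it was at the start of the episode above 0.03 m or angle between cups's own z axis and vertical above 0.3 rad).
It fails at once if the jar of red sauce is knocked away (over 30 mm) or tipped (distance of sauce from where it was at the start of the episode above 0.03 m or angle between sauce's own z axis and vertical above 0.3 rad).
It fails at once if the blue cup is knocked away (over 30 mm) or tipped (distance of mug from where it was at the start of the episode above 0.03 m or angle between mug's own z axis and vertical above 0.3 rad).
It also fails if it takes over 51 s, if anything falls off the work surface, if the arm or the gripper's body presses on something with over 40 N, if the wrist force passes 120 N, or if a joint passes its speed limit or range.

### The arm

A 6-joint arm with a two-finger parallel gripper is mounted at the origin on the work surface. World frame = base frame: x ahead of the robot, y to its left, z up, the work surface at z = 0. Lengths are in m, angles in rad, forces in N, time in s.
With the tool pointing down it reaches from about 0.35 to 0.775 m from the base axis. Payload 5.5 kg.
Tool frame: the origin (TCP) lies between the finger pads; the fingertips stand 19 mm ahead of it and the grasp point (between the pads) is the TCP; z points along the fingers, y is the direction in which the jaws open and shut (so a half turn about z gives the same grasp; the last joint's range is limited). The gripper opens to 85 mm and grips with 20 to 120 N. Pads are 22 mm wide; open, the fingers measure 114 mm over their backs; the gripper's body (76 mm by 85 mm) begins 54 mm behind the grasp point. The pads swing forward as they close: fully open they stand 13 mm farther back than shut.
Start: joints at [1.015, 0.313, 0.046, 1.304, 0, 1.431], TCP at [0.232, 0.526, 0.25] pointing down, gripper open.
Joint ranges: [-2.76, 2.76], [-0.86, 1.69], [-1.03, 1.26], [-2.2, 2.34], [-1.47, 1.5], [-3.14, 3.14]. Speed limits (rad/s): [2.57, 2.57, 3.14, 3.14, 3.14, 3.14].

### API

Orientations are given as a unit quaternion [w, x, y, z].
In Python, from workcell import get_state, cams, workorder gives the robot as it stands.
- The arm moves only by the tool play_rows, never from a script. Its argument "series" is text: rows parted by semicolons, each of 7 numbers parted by spaces: the opening in per cent of the stroke, from 0 (shut) to 100 (fully open), then the shift along the tool's x, y, z in cm, then the turn, a rotation vector about the tool's x, y, z in degrees. A call has 1 to 12 rows; each row shifts and turns the commanded pose from where the row before left it, along the tool's axes as they then stand; what a row does not reach is not made up. A row lasts 1/8 s, in which the tool goes at most 62.5 mm and 10.7 degrees, less where a joint would pass 70% of its speed; a pose out of reach is approached as far as the arm can. A call with a gripper value outside its range is refused whole. The fingers move at their own pace and stop on an object; "newtons" is the grip in N (left out, the last holds). Time passes only in rows, so rows that do not move let the fingers close. It gives the time, the measured TCP pose, the force and the opening at its end, in the units of the state.
- get_state(): the state, without advancing time (a new reading comes with each control period).
- cams.read_camera(name): name is "scene" or "top"; returns the picture (420x560x3 uint8, red, green, blue); there is no depth.
- cams.get_calibration(name): a dict with "fx", "fy", "cx", "cy" (pixels), "rvec" (rotation vector, rad) and "tvec" (3), from world to camera coordinates, as OpenCV has them. Camera axes: x right, y down, z forward; pixel columns grow to the right and rows downward; lengths in m; the calibration is good to about 2 mm. A picture is of the moment at which its call begins. get_calibration takes no time and is no camera call.
- workorder.hand_in(): hands the job in, once; it reports no verdict.
The state is a dict: "clock": time; "joint_pos": joint angles; "qvel": joint speeds; "tau": joint torques, N m; "tcp_pos": TCP position; "orientation": TCP orientation; "wrist_force": force on the tool from outside, world axes, zero at the start; "ft_torque": the same for the moment, N m; "finger_gap": finger opening in m.
Only numpy, scipy, OpenCV 4.12 (cv2) and the standard library are available. Lean on these libraries where they do the work, as an engineer would, in place of code of your own. Each camera call takes 0.05 s, during which the arm holds its last target.

## Working session

There is one attempt and no reset: what is moved stays moved. The work goes in short steps, Python scripts to look and compute and a tool call to move; the robot and the scene stay as the last step left them, time stands still between calls to the robot, and variables do not carry over. Pictures are saved under pics/ and viewed, and the job is handed in when it is done.

Besides the shell and the picture viewer there is one more tool, called after "Request:" in YAML: its name, and indented under it one key for each argument. play_rows: Moves the arm, as the interface text tells. Its arguments: {"type":"object","properties":{"series":{"type":"string"},"newtons":{"type":"number"}},"required":["series"]}

```bash
mkdir -p pics; ls; cat > h.py <<'E'
import numpy as np,cv2
from workcell import get_state,cams,workorder
def grab(n,f):
    im=cams.read_camera(n); cv2.imwrite('pics/'+f,im[:,:,::-1]); return im
def ray(n,u,v,z):
    c=cams.get_calibration(n);R,_=cv2.Rodrigues(np.array(c['rvec'],float));t=np.array(c['tvec'],float).ravel()
    o=-R.T@t; d=R.T@np.array([(u-c['cx'])/c['fx'],(v-c['cy'])/c['fy'],1]); return o+d*(z-o[2])/d[2]
def proj(n,P):
    c=cams.get_calibration(n);K=np.array([[c['fx'],0,c['cx']],[0,c['fy'],c['cy']],[0,0,1.]])
    return cv2.projectPoints(np.array(P,float).reshape(-1,1,3),np.array(c['rvec'],float),np.array(c['tvec'],float),K,None)[0].reshape(-1,2)
def cam(n):
    c=cams.get_calibration(n);R,_=cv2.Rodrigues(np.array(c['rvec'],float));return -R.T@np.array(c['tvec'],float).ravel()
E
python3 - <<'E'
from h import *
for n in('scene','top'):grab(n,n+'0.png');print(n,cam(n),cams.get_calibration(n))
print(get_state())
E
```

```text
pics
scene [ 1.07059122 -0.62346167  0.59309941] {'fx': 446.7028948208816, 'fy': 446.7028948208816, 'cx': 275.8642738067474, 'cy': 204.2523238373619, 'rvec': array([ 2.04038339,  0.69718763, -0.4110706 ]), 'tvec': array([-0.44283606, -0.09966046,  1.29637994])}
top [0.28985651 0.02938295 1.30211741] {'fx': 518.2031824536408, 'fy': 518.2031824536408, 'cx': 275.26537544172504, 'cy': 212.8552829412946, 'rvec': array([ 2.06208034, -2.1658864 ,  0.21948898]), 'tvec': array([0.04712824, 0.54666266, 1.2162766 ])}
{'clock': 0.1, 'joint_pos': array([ 1.01539242e+00,  3.13933581e-01,  4.50690221e-02,  1.30364257e+00,
       -3.19688457e-08,  1.43120429e+00]), 'qvel': array([ 0.0008544 , -0.00141196,  0.00246706,  0.00102837, -0.00127365,
        0.00109222]), 'tau': array([ 2.53843122e-03, -4.81726313e+01,  2.99243706e+01,  1.27600881e-02,
       -1.54206964e-04,  5.96345927e-06]), 'tcp_pos': array([0.23202474, 0.52561273, 0.2494837 ]), 'orientation': array([-2.91288923e-04,  2.06411313e-01,  9.78464940e-01, -8.04277779e-04]), 'wrist_force': array([-0.06928463, -0.04607053,  0.35748992]), 'ft_torque': array([ 0.02978017,  0.00236333, -0.05625892]), 'finger_gap': 0.0855770683044959}
```

View pics/scene0.png

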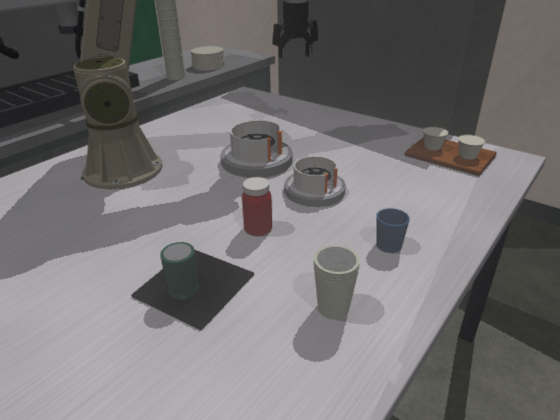

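View pics/top0.png

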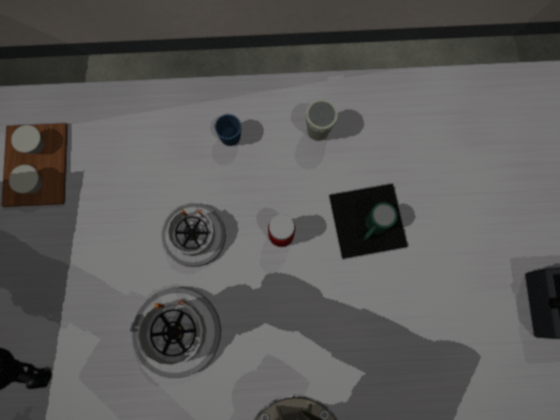

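The only green pitcher is at top (382,216) and scene (180,270). It could be mistaken for the blue cup at top (229,128), the cups at (320,115), or the tray cups at (25,140) and (25,180). There are two rinsers, at top (192,232) (smaller, the one meant) and (174,332) (larger). I'll check the choice in close crops.

```bash
python3 - <<'E'
from h import *
im=cv2.imread('pics/top0.png')
a=cv2.resize(im[180:265,325:415],None,fx=5,fy=5,interpolation=cv2.INTER_CUBIC)[:400,:400]
a=cv2.resize(im[180:260,330:410],(400,400),interpolation=cv2.INTER_CUBIC)
b=cv2.resize(im[195:275,155:235],(400,400),interpolation=cv2.INTER_CUBIC)
cv2.imwrite('pics/crop0.png',np.clip(np.hstack([a,b])*1.8,0,255).astype(np.uint8))
hsv=cv2.cvtColor(im,cv2.COLOR_BGR2HSV)
for nm,lo,hi in(('green',(65,70,20),(95,255,255)),('orange',(3,110,60),(16,255,255))):
    m=cv2.inRange(hsv,lo,hi);n,l,s,c=cv2.connectedComponentsWithStats(m)
    for i in range(1,n):
        if s[i,4]>5:print(nm,s[i],c[i].round(1))
E
```

```text
green [364 202  34  38 375] [376.8 221.1]
orange [   4  124   61   56 1365] [ 33.8 152.8]
orange [181 210   4   4   9] [182.4 211.2]
orange [198 210   3   3   6] [198.8 210.8]
orange [178 301   4   3   9] [179.7 301.9]
orange [155 304   5   4  17] [156.6 305.4]
```

View pics/crop0.png

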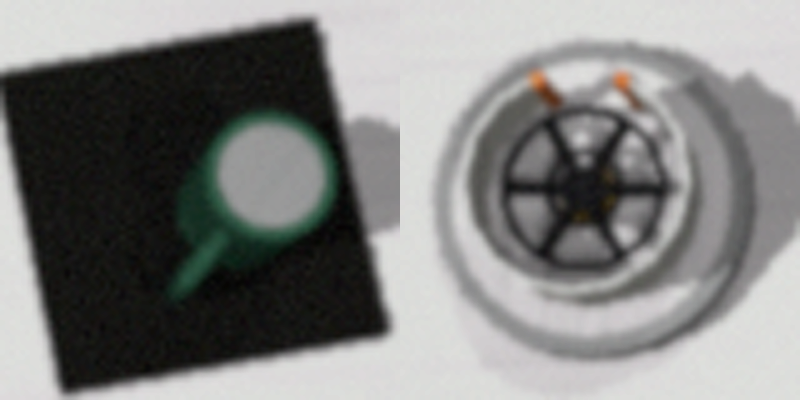

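```bash
python3 - <<'E'
from h import *
im=cv2.imread('pics/top0.png');hsv=cv2.cvtColor(im,cv2.COLOR_BGR2HSV)
# pitcher top grey disc
sub=np.zeros(im.shape[:2],np.uint8);sub[198:235,362:402]=255
m=cv2.inRange(hsv,(0,0,90),(180,60,255))&sub
n,l,s,c=cv2.connectedComponentsWithStats(m)
for i in range(1,n):
    if s[i,4]>30: print('disc',s[i],c[i],ray('top',*c[i],.094))
m=cv2.inRange(hsv,(65,70,20),(95,255,255))
ys,xs=np.nonzero(m); g=np.c_[xs,ys]
C=ray('top',383.3,213.8,.094)
# green pixels far from disc: handle
def cr(x,y,ox,oy):return x/5-.4+ox,y/5-.4+oy
p=cr(268,171,330,180);print('pitcher eye',p,ray('top',*p,.094))
for z in(.06,.07,.077):
  for q in((172,296),(215,240)):print('handle',z,q,ray('top',*cr(*q,330,180),z))
R=ray('top',*cr(584-400+0,187,155,195),.05);print('star',R)
print('pan',ray('top',*cr(596-400,198,155,195),.022),'guard',ray('top',*cr(575-400,182,155,195),.075))
print('posts',ray('top',*cr(538-400,78,155,195),.077),ray('top',*cr(622-400,78,155,195),.077))
im2=cv2.imread('pics/scene0.png')
a=cv2.resize(im2[230:330,125:225],(400,400),interpolation=cv2.INTER_CUBIC)
b=cv2.resize(im2[140:220,275:355],(400,400),interpolation=cv2.INTER_CUBIC)
cv2.imwrite('pics/crop1.png',np.clip(np.hstack([a,b])*1.6,0,255).astype(np.uint8))
for nm,u,v,z in(('sauce',281,224,.12),('cups',321,112,.115),('mug',228,125,.075)):print(nm,ray('top',u,v,z))
for nm,u,v,z in(('big rinser',175,333,.05),):print(nm,ray('top',u,v,z))
E
```

```text
pitcher eye (383.2, 213.8) [ 0.52550779 -0.23580321  0.094     ]
handle 0.06 (172, 296) [ 0.4728264  -0.19122626  0.06      ]
handle 0.06 (215, 240) [ 0.49925456 -0.21440964  0.06      ]
handle 0.07 (172, 296) [ 0.47135335 -0.18945019  0.07      ]
handle 0.07 (215, 240) [ 0.49756875 -0.21244693  0.07      ]
handle 0.077 (172, 296) [ 0.47032222 -0.18820693  0.077     ]
handle 0.077 (215, 240) [ 0.49638868 -0.21107302  0.077     ]
star [0.51189754 0.22776619 0.05      ]
pan [0.51098397 0.22628939 0.022     ] guard [0.51011308 0.22808713 0.075     ]
posts [0.56166344 0.24486979 0.077     ] [0.55965624 0.20427348 0.077     ]
sauce [0.50805672 0.00871537 0.12      ]
cups [ 0.78139239 -0.10291769  0.115     ]
mug [0.77498155 0.12777397 0.075     ]
big rinser [0.27254901 0.27021076 0.05      ]
```

View pics/crop1.png

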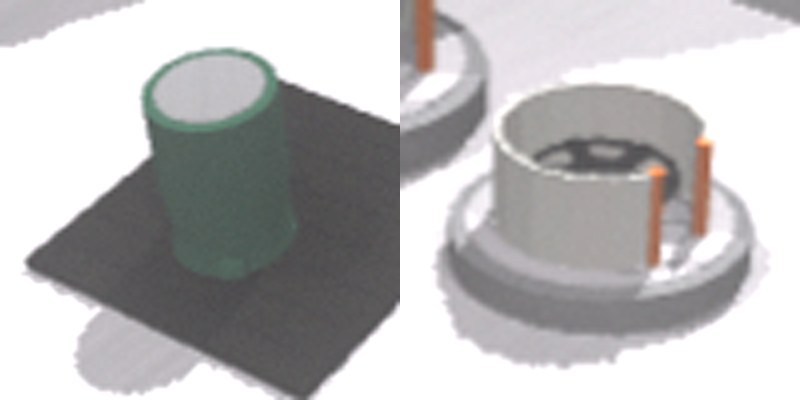

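```bash
python3 - <<'E'
from h import *
im=cv2.imread('pics/scene0.png')
p=(212/4-.375+125,90/4-.375+230);print('pitcher top scene',ray('scene',*p,.094))
# guard top ring centre in scene: ellipse left 493, right 705(?), top 85, bottom 178
p=((600-400)/5-.4+275,132/5-.4+140);print('guard scene',ray('scene',*p,.075))
for q in((656,172),(703,142)):print('post scene',ray('scene',(q[0]-400)/5-.4+275,q[1]/5-.4+140,.077))
m=cv2.inRange(cv2.cvtColor(cv2.imread('pics/top0.png'),cv2.COLOR_BGR2HSV),(65,70,20),(95,255,255))
# outer green boundary circle: fit on right/top side
ys,xs=np.nonzero(m);k=(xs-383.3)*1+(ys-213.8)*-1>0;xs,ys=xs[k],ys[k];r=np.hypot(xs-383.3,ys-213.8);print(np.percentile(r,[0,50,95,100]))
E
```

```text
pitcher top scene [ 0.52580802 -0.235943    0.094     ]
guard scene [0.51319771 0.22537383 0.075     ]
post scene [0.56130929 0.20279797 0.077     ]
post scene [0.56286896 0.24339826 0.077     ]
[10.27277957 12.17086685 14.09856798 14.59897257]
```

Request:
play_rows:
  series: "100 -2.88 -2.89 0 0 0 0;100 -2.88 -2.89 0 0 0 0;100 -2.88 -2.89 0 0 0 0;100 -2.88 -2.89 0 0 0 0;100 -2.88 -2.89 0 0 0 0;100 -2.88 -2.89 0 0 0 0;100 -2.88 -2.89 0 0 0 0;100 -2.88 -2.89 0 0 0 0;100 -2.88 -2.89 0 0 0 0;100 -2.88 -2.89 0 0 0 0;100 -2.88 -2.89 0 0 0 0;100 -2.88 -2.89 0 0 0 0"
  newtons: 35

```text
clock: 1.6
tcp_pos: [0.4084, 0.0679, 0.2501]
orientation: [-0.0, 0.206, 0.978, 0.0]
wrist_force: [0.4, -0.1, -0.4]
finger_gap: 0.0852
```

Request:
play_rows:
  series: "100 -2.88 -2.89 0 0 0 0;100 -2.88 -2.89 0 0 0 0;100 -2.88 -2.89 0 0 0 0;100 -2.88 -2.89 0 0 0 0;100 -2.88 -2.89 0 0 0 0;100 -2.88 -2.89 0 0 0 0;100 -2.88 -2.89 0 0 0 0;100 -2.88 -2.89 0 0 0 0;100 0 0 0 0 0 8.25;100 0 0 0 0 0 8.25;100 0 0 0 0 0 0;100 0 0 0 0 0 0"

```text
clock: 3.1
tcp_pos: [0.5256, -0.2352, 0.25]
orientation: [-0.0, 0.343, 0.939, 0.0]
wrist_force: [-0.2, -0.6, 0.2]
finger_gap: 0.0858
```

```bash
cat >> h.py <<'E'
from scipy.spatial.transform import Rotation as Ro
def tool():
    s=get_state();q=s['orientation'];M=Ro.from_quat([q[1],q[2],q[3],q[0]]).as_matrix();return s,M
def rel(target,yaw):
    s,M=tool();d=M.T@(np.array(target)-s['tcp_pos'])*100
    psi=np.degrees(np.arctan2(M[1,0],M[0,0]))
    print('t',round(s['clock'],2),'tcp',s['tcp_pos'].round(4),'psi',psi.round(2),'tilt',np.degrees(np.arccos(-M[2,2])).round(2),'shift cm',d.round(2),'rotz',((psi-yaw+180)%360-180).round(2),'F',s['wrist_force'].round(2),'gap',round(s['finger_gap'],4),'q',np.degrees(s['joint_pos']).round(1))
E
python3 - <<'E'
from h import *
rel([.5257,-.2358,.070],139.7)
E
```

```text
t 3.1 tcp [ 0.5256 -0.2352  0.25  ] psi 139.82 tilt 0.03 shift cm [-0.06 -0.04 18.  ] rotz 0.12 F [-0.19 -0.55  0.21] gap 0.0858 q [-32.1  18.1   2.8  74.7   0.    8.1]
```

Request:
play_rows:
  series: "100 -0.06 -0.04 3 0 0 0;100 0 0 3 0 0 0;100 0 0 3 0 0 0;100 0 0 2 0 0 0;100 0 0 2 0 0 0;100 0 0 2 0 0 0;100 0 0 1.5 0 0 0;100 0 0 1 0 0 0;100 0 0 0.5 0 0 0;100 0 0 0 0 0 0"

```text
clock: 4.35
tcp_pos: [0.526, -0.2361, 0.0703]
orientation: [0.0, 0.345, 0.939, 0.0]
wrist_force: [0.1, 0.3, 0.1]
finger_gap: 0.0853
```

```bash
python3 - <<'E'
from h import *
a=grab('scene','s1.png');b=grab('top','t1.png')
a=cv2.resize(a[200:320,110:230],(400,400),interpolation=cv2.INTER_CUBIC)
b=cv2.resize(b[160:260,330:430],(400,400),interpolation=cv2.INTER_CUBIC)
cv2.imwrite('pics/c2.png',np.clip(np.hstack([a,b])[:,:,::-1]*1.6,0,255).astype(np.uint8))
rel([.5257,-.2358,.070],139.7)
E
```

```text
t 4.45 tcp [ 0.5263 -0.2363  0.0708] psi 139.68 tilt 0.06 shift cm [ 0.08 -0.    0.08] rotz -0.02 F [ 0.62 -0.08 -0.87] gap 0.0852 q [-32.2  24.6 -13.9  51.4   0.    8.2]
```

View pics/c2.png

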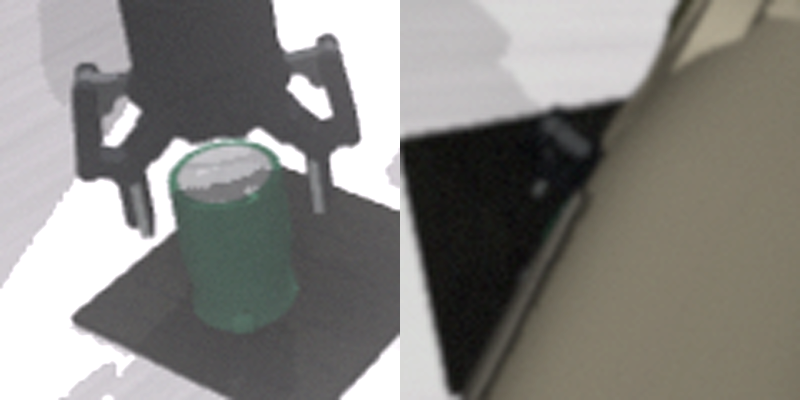

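The fingers straddle the pitcher evenly: in the left crop they sit at about (150,235) and (320,210), with the body between at (230,250). The top view is blocked by the arm. I'll close now.

Request:
play_rows:
  series: "80 0 0 0 0 0 0;75 0 0 0 0 0 0;70 0 0 0 0 0 0;60 0 0 0 0 0 0;40 0 0 0 0 0 0;40 0 0 0 0 0 0;40 0 0 0 0 0 0;40 0 0 0 0 0 0"
  newtons: 40

```text
clock: 5.45
tcp_pos: [0.5262, -0.2366, 0.0711]
orientation: [0.001, 0.345, 0.939, -0.0]
wrist_force: [-1.6, -0.5, 6.0]
finger_gap: 0.0612
```

Request:
play_rows:
  series: "40 0 0 -0.5 0 0 0;40 0 0 -1 0 0 0;40 0 0 -1.5 0 0 0;40 0 0 -2 0 0 0;40 0 0 -2.5 0 0 0;40 0 0 -3 0 0 0;40 0 0 -3 0 0 0;40 0 0 -2.5 0 0 0;40 0 0 -1 0 0 0;40 0 0 0 0 0 0;40 0 0 0 0 0 0;40 0 0 0 0 0 0"

```text
clock: 6.95
tcp_pos: [0.5254, -0.2357, 0.239]
orientation: [-0.001, 0.345, 0.939, 0.0]
wrist_force: [0.3, 0.6, -1.5]
finger_gap: 0.0613
```

```bash
python3 - <<'E'
from h import *
a=grab('scene','s2.png');b=grab('top','t2.png')
a=cv2.resize(a[100:300,90:290],(400,400),interpolation=cv2.INTER_CUBIC)
b=cv2.resize(b[130:290,320:480],(400,400),interpolation=cv2.INTER_CUBIC)
cv2.imwrite('pics/c3.png',np.clip(np.hstack([a,b])[:,:,::-1]*1.6,0,255).astype(np.uint8))
rel([.5117,.227,.24],-3)
E
```

```text
t 7.05 tcp [ 0.5255 -0.2358  0.2394] psi 139.67 tilt 0.1 shift cm [ 3.101e+01  3.439e+01 -2.000e-02] rotz 142.67 F [ 0.12 -0.62 -1.61] gap 0.0612 q [-32.2  18.3   1.6  73.4   0.    8.2]
```

View pics/c3.png

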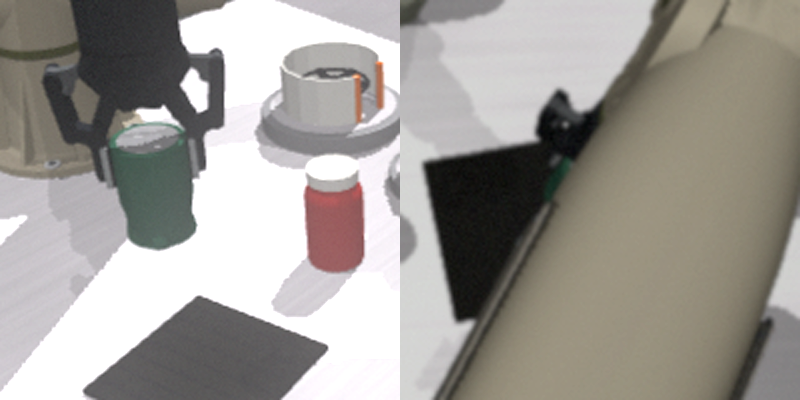

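Request:
play_rows:
  series: "40 1 1.1 0 0 0 0;40 2.2 2.44 0 0 0 0;40 3 3.33 0 0 0 0;40 3 3.33 0 0 0 0;40 3 3.33 0 0 0 0;40 3 3.33 0 0 0 0;40 3 3.33 0 0 0 0;40 3 3.33 0 0 0 0;40 3 3.33 0 0 0 0;40 3 3.33 0 0 0 0;40 2.8 3.1 0 0 0 0;40 1 1.11 0 0 0 0"

```text
clock: 8.55
tcp_pos: [0.511, 0.2294, 0.2402]
orientation: [-0.0, 0.343, 0.939, 0.0]
wrist_force: [-1.1, 0.4, -2.1]
finger_gap: 0.0612
```

Request:
play_rows:
  series: "40 0 0 0 0 0 -5;40 0 0 0 0 0 -10;40 0 0 0 0 0 -10;40 0 0 0 0 0 -10;40 0 0 0 0 0 -10;40 0 0 0 0 0 -10;40 0 0 0 0 0 -10;40 0 0 0 0 0 -10;40 0 0 0 0 0 -10;40 0 0 0 0 0 -10;40 0 0 0 0 0 -10;40 0 0 0 0 0 -10"

```text
clock: 10.05
tcp_pos: [0.5117, 0.2264, 0.2403]
orientation: [-0.0, -0.609, 0.793, 0.0]
wrist_force: [0.0, 0.5, -2.1]
finger_gap: 0.061
```

Request:
play_rows:
  series: "40 0 0 0 0 0 -10;40 0 0 0 0 0 -10;40 0 0 0 0 0 -10;40 0 0 0 0 0 -10;40 0 0 0 0 0 -10;40 0 0 0 0 0 -10;40 0 0 0 0 0 -10;40 0 0 0 0 0 -10;40 0 0 0 0 0 -10;40 0 0 0 0 0 -5;40 0 0 0 0 0 0;40 0 0 0 0 0 0"

```text
clock: 11.55
tcp_pos: [0.5119, 0.2266, 0.2403]
orientation: [0.0, 0.996, -0.091, -0.0]
wrist_force: [0.3, -0.9, -1.7]
finger_gap: 0.0609
```

```bash
python3 - <<'E'
from h import *
a=grab('scene','s3.png');b=grab('top','t3.png')
a=cv2.resize(a[70:230,225:385],(400,400),interpolation=cv2.INTER_CUBIC)
b=cv2.resize(b[150:310,110:270],(400,400),interpolation=cv2.INTER_CUBIC)
cv2.imwrite('pics/c4.png',np.clip(np.hstack([a,b])[:,:,::-1]*1.6,0,255).astype(np.uint8))
rel([.5117,.227,.15],-3)
E
```

```text
t 11.65 tcp [0.512  0.2266 0.2403] psi -10.39 tilt 0.0 shift cm [-0.04 -0.03  9.03] rotz -7.39 F [-0.26  0.56 -2.09] gap 0.0613 q [  15.7   16.4   -0.8   72.7    0.  -154. ]
```

View pics/c4.png

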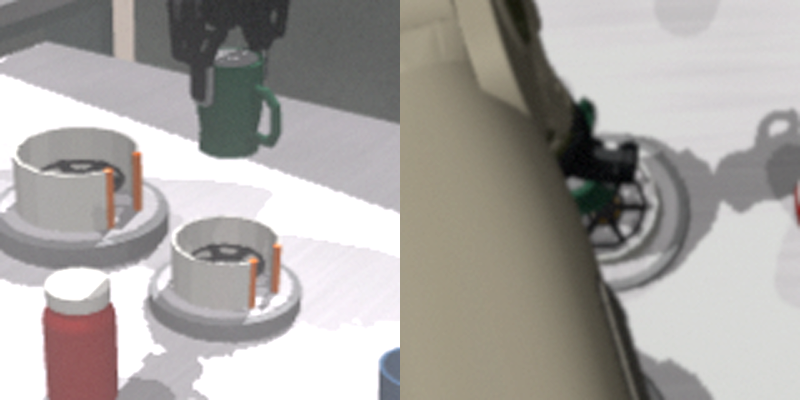

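Request:
play_rows:
  series: "40 -0.04 -0.03 0 0 0 -7.4;40 0 0 1 0 0 0;40 0 0 2 0 0 0;40 0 0 2 0 0 0;40 0 0 2 0 0 0;40 0 0 1.5 0 0 0;40 0 0 0.5 0 0 0;40 0 0 0 0 0 0;40 0 0 0 0 0 0;40 0 0 0 0 0 0"

```text
clock: 12.9
tcp_pos: [0.5123, 0.2272, 0.1511]
orientation: [-0.0, 1.0, -0.026, 0.001]
wrist_force: [0.4, -0.1, -1.6]
finger_gap: 0.0612
```

```bash
python3 - <<'E'
from h import *
a=grab('scene','s4.png');b=grab('top','t4.png')
a=cv2.resize(a[110:210,265:365],(400,400),interpolation=cv2.INTER_CUBIC)
b=cv2.resize(b[180:280,140:240],(400,400),interpolation=cv2.INTER_CUBIC)
cv2.imwrite('pics/c5.png',np.clip(np.hstack([a,b])[:,:,::-1]*1.6,0,255).astype(np.uint8))
rel([.5117,.227,.115],-3)
E
```

```text
t 13.0 tcp [0.5121 0.2272 0.1508] psi -2.93 tilt 0.06 shift cm [-0.04  0.02  3.58] rotz 0.07 F [ 0.07  0.01 -1.53] gap 0.0612 q [  15.7   19.1  -10.1   60.8    0.  -161.4]
```

View pics/c5.png

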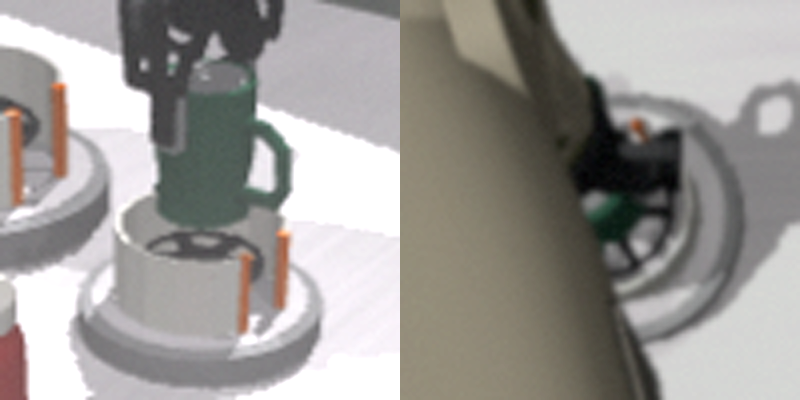

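```bash
python3 - <<'E'
from h import *
s,M=tool();c=s['tcp_pos'];rz=c[2]-.0651
y=np.radians(-2.93);X=np.array([np.cos(y),np.sin(y),0]);Y=np.array([-X[1],X[0],0])
def W(a,b,h):return np.array([c[0],c[1],rz])+a*X+b*Y+np.array([0,0,h])
r=.0517-.0;
P=[W(.06,0,.04),W(.03*np.cos(t:=np.arctan2(*((cam('scene')-c)[[1,0]]))-y),.03*np.sin(t),0),W(0,0,.088)]
px=proj('scene',P);print(px,((px-[265,110])*4+1.5).round(1))
E
```

```text
[[335.24492144 153.93004719]
 [314.58928117 167.26893878]
 [315.77474788 129.14667751]] [[282.5 177.2]
 [199.9 230.6]
 [204.6  78.1]]
```

Request:
play_rows:
  series: "40 -0.04 0.02 0.6 0 0 0;40 0 0 0.8 0 0 0;40 0 0 0.8 0 0 0;40 0 0 0.6 0 0 0;40 0 0 0.2 0 0 0;40 0 0 0 0 0 0;40 0 0 0 0 0 0"

```text
clock: 13.88
tcp_pos: [0.5116, 0.227, 0.1206]
orientation: [-0.0, 1.0, -0.025, 0.0]
wrist_force: [0.2, -0.4, -2.4]
finger_gap: 0.0608
```

```bash
python3 - <<'E'
from h import *
a=grab('scene','s5.png')
a=cv2.resize(a[120:200,275:355],(600,600),interpolation=cv2.INTER_CUBIC)
cv2.imwrite('pics/c6.png',np.clip(a[:,:,::-1]*1.6,0,255).astype(np.uint8))
rel([.5117,.227,.115],-3)
E
```

```text
t 13.93 tcp [0.5116 0.227  0.1206] psi -2.92 tilt 0.04 shift cm [0.01 0.   0.56] rotz 0.08 F [ 0.13 -0.39 -2.36] gap 0.0612 q [  15.7   20.3  -12.7   56.9    0.  -161.4]
```

View pics/c6.png

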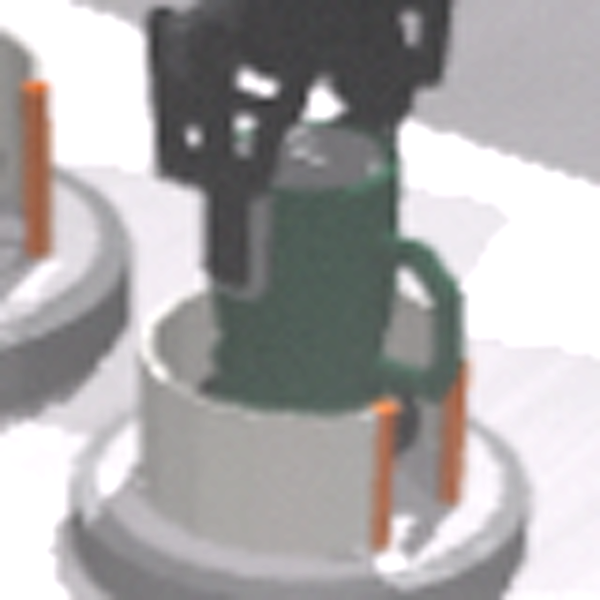

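The handle's lower arm at about (410,382) enters between the posts at (388,405) and (460,370). Next I'll feel for the star.

Request:
play_rows:
  series: "40 0 0 0.1 0 0 0;40 0 0 0.1 0 0 0;40 0 0 0.1 0 0 0;40 0 0 0 0 0 0;40 0 0 0 0 0 0"

```text
clock: 14.55
tcp_pos: [0.5114, 0.2269, 0.1173]
orientation: [-0.0, 1.0, -0.026, -0.0]
wrist_force: [0.5, 0.1, -1.7]
finger_gap: 0.0615
```

Request:
play_rows:
  series: "40 0 0 0.1 0 0 0;40 0 0 0 0 0 0;40 0 0 0 0 0 0"

```text
clock: 14.92
tcp_pos: [0.5114, 0.2269, 0.1163]
orientation: [-0.0, 1.0, -0.026, 0.0]
wrist_force: [0.8, -0.3, -1.6]
finger_gap: 0.0611
```

Request:
play_rows:
  series: "40 0 0 0.1 0 0 0;40 0 0 0 0 0 0;40 0 0 0 0 0 0"

```text
clock: 15.3
tcp_pos: [0.5114, 0.2269, 0.1153]
orientation: [-0.0, 1.0, -0.026, -0.0]
wrist_force: [-1.1, 0.5, -1.9]
finger_gap: 0.0611
```

Request:
play_rows:
  series: "40 0 0 0.1 0 0 0;40 0 0 0 0 0 0;40 0 0 0 0 0 0"

```text
clock: 15.68
tcp_pos: [0.5116, 0.227, 0.1147]
orientation: [-0.0, 1.0, -0.026, 0.0]
wrist_force: [-0.6, -0.7, 2.5]
finger_gap: 0.061
```

Contact comes at TCP 0.115, as predicted. I'll press on carefully.

Request:
play_rows:
  series: "40 0 0 0.1 0 0 0;40 0 0 0.1 0 0 0;40 0 0 0 0 0 0;40 0 0 0 0 0 0"

```text
clock: 16.18
tcp_pos: [0.5115, 0.227, 0.1124]
orientation: [-0.0, 1.0, -0.025, 0.0]
wrist_force: [-0.6, -0.3, 3.3]
finger_gap: 0.0612
```

Request:
play_rows:
  series: "40 0 0 0.1 0 0 0;40 0 0 0.1 0 0 0;40 0 0 0 0 0 0;40 0 0 0 0 0 0"

```text
clock: 16.68
tcp_pos: [0.5115, 0.227, 0.1104]
orientation: [-0.0, 1.0, -0.025, 0.0]
wrist_force: [-0.4, 1.2, 4.8]
finger_gap: 0.0615
```

Request:
play_rows:
  series: "40 0 0 0.1 0 0 0;40 0 0 0.1 0 0 0;40 0 0 0 0 0 0;40 0 0 0 0 0 0"

```text
clock: 17.18
tcp_pos: [0.5116, 0.227, 0.1086]
orientation: [-0.0, 1.0, -0.026, 0.0]
wrist_force: [-0.1, 0.9, 6.8]
finger_gap: 0.0613
```

Request:
play_rows:
  series: "40 0 0 0.1 0 0 0;40 0 0 0 0 0 0;40 0 0 0 0 0 0;40 0 0 0 0 0 0;40 0 0 0 0 0 0;40 0 0 0 0 0 0"

```text
clock: 17.92
tcp_pos: [0.5116, 0.227, 0.1076]
orientation: [-0.0, 1.0, -0.026, 0.0]
wrist_force: [-0.9, 0.4, 6.5]
finger_gap: 0.061
```

```bash
python3 - <<'E'
from h import *
a=grab('scene','s6.png')
a=cv2.resize(a[120:200,275:355],(600,600),interpolation=cv2.INTER_CUBIC)
cv2.imwrite('pics/c7.png',np.clip(a[:,:,::-1]*1.6,0,255).astype(np.uint8))
F=[]
for i in range(6):
    cams.read_camera('top');s=get_state();F.append(np.r_[s['wrist_force'][2],s['tcp_pos'][2]])
print(np.mean(F,0),np.std(F,0)); rel([.5117,.227,.107],-3)
E
```

```text
[6.42629025 0.1076418 ] [5.87225653e-01 1.37756445e-05]
t 18.27 tcp [0.5116 0.227  0.1076] psi -2.92 tilt 0.04 shift cm [ 0.01 -0.    0.06] rotz 0.08 F [-0.88 -0.15  6.62] gap 0.0609 q [  15.7   21.   -13.8   55.2    0.  -161.4]
```

View pics/c7.png

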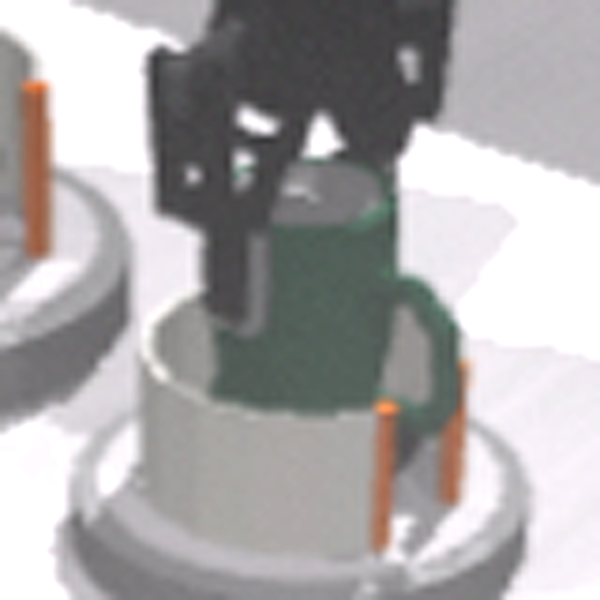

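View pics/s6.png

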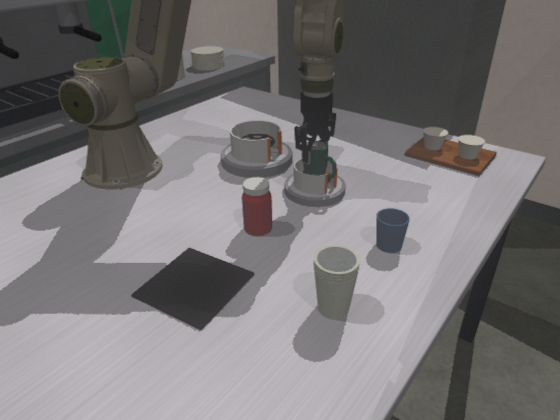

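The handle sits in the gap at about (425,410), between the posts. The pitcher is upright and the bystanders haven't moved. The force (8.2 N net, 6.5 mm) and the position (7.4 mm) roughly agree, so I'll add 0.5 mm and hold.

Request:
play_rows:
  series: "40 0 0 0.05 0 0 0;40 0 0 0 0 0 0;40 0 0 0 0 0 0;40 0 0 0 0 0 0;40 0 0 0 0 0 0;40 0 0 0 0 0 0;40 0 0 0 0 0 0;40 0 0 0 0 0 0;40 0 0 0 0 0 0;40 0 0 0 0 0 0;40 0 0 0 0 0 0;40 0 0 0 0 0 0"

```text
clock: 19.77
tcp_pos: [0.5116, 0.2269, 0.1072]
orientation: [-0.0, 1.0, -0.026, 0.0]
wrist_force: [-1.8, 0.5, 6.0]
finger_gap: 0.0612
```

Request:
play_rows:
  series: "40 0 0 0 0 0 0;40 0 0 0 0 0 0;40 0 0 0 0 0 0;40 0 0 0 0 0 0;40 0 0 0 0 0 0;40 0 0 0 0 0 0;40 0 0 0 0 0 0;40 0 0 0 0 0 0;40 0 0 0 0 0 0;40 0 0 0 0 0 0;40 0 0 0 0 0 0;40 0 0 0 0 0 0"

```text
clock: 21.28
tcp_pos: [0.5116, 0.227, 0.1072]
orientation: [-0.0, 1.0, -0.025, 0.0]
wrist_force: [-0.7, 0.3, 6.6]
finger_gap: 0.0615
```

Request:
play_rows:
  series: "40 0 0 0 0 0 0;40 0 0 0 0 0 0;40 0 0 0 0 0 0;40 0 0 0 0 0 0;40 0 0 0 0 0 0;40 0 0 0 0 0 0;40 0 0 0 0 0 0;40 0 0 0 0 0 0"

```text
clock: 22.28
tcp_pos: [0.5116, 0.227, 0.1072]
orientation: [-0.0, 1.0, -0.025, 0.0]
wrist_force: [-1.6, 0.3, 6.9]
finger_gap: 0.0612
```

```bash
python3 - <<'E'
from h import *
F=[]
a=grab('scene','s7.png')
for i in range(8):
    cams.read_camera('top');F.append(get_state()['wrist_force'][2])
print(np.mean(F)); rel([.5117,.227,.107],-3)
# slip check: pitcher top centre in image vs predicted
p=cv2.cvtColor(a,cv2.COLOR_RGB2BGR);b=cv2.resize(p[110:200,270:360],(600,600),interpolation=cv2.INTER_CUBIC)
cv2.imwrite('pics/c8.png',np.clip(b*1.6,0,255).astype(np.uint8))
z=get_state()['tcp_pos'][2]-.0651
px=proj('scene',[[.5116,.227,z+.088],[.5116,.227,.13],[.5116+.065,.2237,z+.04]]);print(z,((px-[270,110])*600/90+2.8).round(1))
E
```

```text
6.57771013179485
t 22.73 tcp [0.5116 0.227  0.1072] psi -2.92 tilt 0.04 shift cm [ 0.01 -0.    0.02] rotz 0.08 F [-1.32  0.89  7.32] gap 0.0611 q [  15.7   21.   -13.9   55.1    0.  -161.4]
0.04207961430395836 [[303.1 240.6]
 [303.1 240.8]
 [441.6 407.2]]
```

View pics/c8.png

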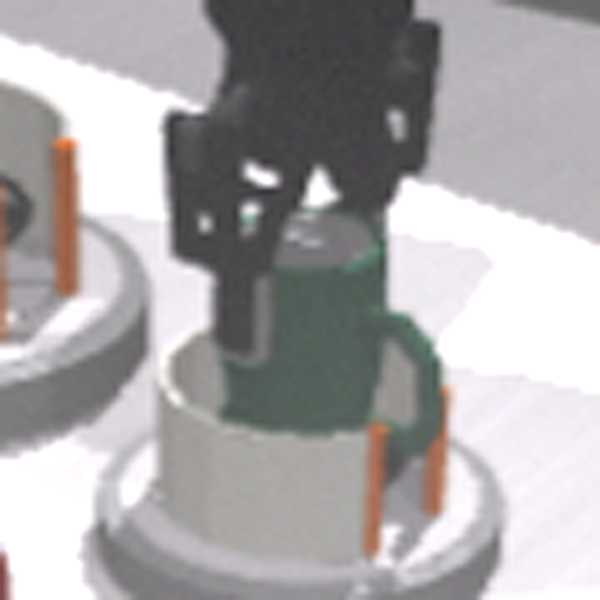

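```bash
python3 - <<'E'
from h import *
print(workorder.hand_in())
E
```

```text
the job is handed in; nothing more can be done
None
```

I gripped the green pitcher at 40 N, lifted it off the mat and carried it over the sauce jar. Then I turned it so its handle lines up with the gap of the smaller rinser. I lowered it onto the star, pressed, held for over 4 s and handed the job in at about 23 s, still gripping and pressing. The hand-in gave no verdict.

**Last checks:**
- **Pose:** the TCP was within 1 mm of the measured rinser centre, with tilt under 0.1° and yaw within about 0.1° of the gap direction I measured (itself good to about 1°).
- **Handle:** the last picture shows it between the two orange posts.
- **Bystanders:** the last full view showed the cups, sauce jar and blue cup unmoved by eye. I did not re-measure them.
- **Star travel:** the two estimates differ slightly. Tool position gives about 7.8 mm and the force (about 8.4 N net) gives about 6.8 mm. Both are within 5 to 11 mm.
- **Top view:** the arm blocked it, so the fit was checked only from the scene camera.

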